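# Load the dead-weight tester and crack its needle valve two turns

### The job

Set the largest of the three check weights gently on the middle of the pressure tester's sprung pan and let go of it, leaving the two smaller weights where they stand. Then take the upright revolving handle of the valve handwheel, close the valve clockwise right to its stop, and back it off exactly two full turns counter-clockwise. Finish still gripping that handle, with the wheel at rest at two turns open and the weight on the pan.

Things in the scene. Friction and masses are not known exactly. Their poses are not given: they have to be found in the camera images.
- tester: dead-weight pressure tester, fixed to the bench: grey base 140 x 260 mm, top 26 mm above the bench. Origin under the base's centre at bench height; own x points away from its front, y to its left. Pan axis at x -10, y +80 mm, valve axis at x -10, y -75 mm; a round dial gauge (90 mm high) stands behind them in the middle
- weight_large: largest check weight, plain steel, 0.5 kg: disc 56 mm in diameter and 28 mm high, above it a neck 12 mm in diameter and a round knob 22 mm in diameter, 43 to 58 mm above the underside (total height 58 mm), to lift it by. Origin: centre of the underside. The three weights stand in a row right of the tester, in any order
- weight_mid: middle check weight, not needed, to be left alone: same shape, disc 44 mm in diameter and 22 mm high, knob 22 mm in diameter, total height 52 mm. Origin: centre of the underside
- weight_small: small check weight, not needed, to be left alone: same shape, disc 32 mm in diameter and 17 mm high, knob 22 mm in diameter, total height 47 mm. Origin: centre of the underside
- pan_top (a point): centre of the top face of the flat round pan, 90 mm in diameter, with two scribed rings (24 and 72 mm in diameter) round its centre; 80 mm above the bench when empty
- pan (a joint): how far the pan has sunk on its spring, m, 0 empty, at most 0.016; spring 400 N/m; it only begins to sink at about 1 N and sinks about 10 mm under the large weight
- valve (a joint): turn of the valve handwheel about its upright axis, rad: 0 = closed hard against the stop, growing counter-clockwise seen from above as the valve opens; 6.283 is one turn, opens to 28. Found open by a third of a turn to one and a third turns. Stays where left (friction 0.12 N m, 3 N at the handle); the wheel does not rise
- valve_axis (a point): point on the valve's upright axis, level with the middle of the handle, 118 mm above the bench. The handwheel (rim 102 mm in diameter, three spokes) lies level with its rim top 92 mm above the bench, its hub up to 95 mm
- handle_mid (a point): mid-height of the handle, on the handle's own axis, 45 mm from the valve axis and 118 mm above the bench
- handle: black upright round handle on the wheel's rim, 18 mm in diameter, standing 44 mm up from 94 to 138 mm above the bench; it revolves freely on its own upright pin, so a gripper that holds it can carry it round the circle without turning. Origin: centre of its foot

How it is judged:
On the way, in this order (a step that is already met when the one before it is completed fails the run):
1. the largest weight stands centred on the pan, released (horizontal distance between weight_large and pan_top below 0.01 m and z of weight_large in the frame of pan_top between -0.004 and 0.004 m and angle between weight_large's own z axis and vertical below 0.08 rad and value of joint pan above 0.006 m and contact force between the fingers and weight_large below 0.1 N), for 0.3 s.
2. the valve is closed to its stop (value of joint valve below 0.1 rad), for 0.1 s.
At the end, for the whole second after the job is handed in: Large weight upright on the pan within 10 mm of its centre, untouched, pan sunk over 6 mm; valve, once closed to within 0.1 rad of its stop, now two turns open within 0.3 rad and at rest; fingers grip the handle (over 4 N, TCP within 35 mm of its middle) (all of step 1 and value of joint valve between 12.266 and 12.866 rad and velocity of joint valve between -0.05 and 0.05 rad/s and contact force between the fingers and handle above 4 N and distance between the grasp point and handle_mid below 0.035 m); the arm keeps its last pose, push and grip.
It fails at once if a smaller weight was moved by more than 20 mm (distance of any of weight_mid, weight_small from where it was at the start of the episode above 0.02 m).
It fails at once if the weight was dropped or banged on the pan (pan faster than 0.5 m/s) (velocity of joint pan above 0.5 m/s).
It also fails if it takes over 72 s, if anything falls off the work surface, if the arm or the gripper's body presses on something with over 40 N, if the wrist force passes 120 N, or if a joint passes its speed limit or range.

### The arm

A 7-joint arm with a two-finger parallel gripper is mounted at the origin on a cart in front of the work surface, level with it; the furniture and walls round the work are solid. World frame = base frame: x ahead of the robot, y to its left, z up, the work surface at z = 0. Lengths are in m, angles in rad, forces in N, time in s.
With the tool pointing down it reaches from about 0.425 to 0.825 m from the base axis. Payload 3.6 kg.
Tool frame: the origin (TCP) lies between the finger pads, 19 mm behind the fingertips; this is the grasp point; z points along the fingers, y is the line along which they close (so a half turn about z gives the same grasp; the last joint's range is limited). The gripper opens to 93 mm and grips with 3 to 60 N. Pads are 15 mm wide; open, the fingers measure 128 mm over their backs; the gripper's body (75 mm by 188 mm) begins 65 mm behind the grasp point.
Start: joints at [-1.335, 0.615, -0.013, 1.423, 0.008, 1.103, -0.04], TCP at [0.168, 0.628, 0.237] pointing down, gripper open.
Joint ranges: [-3.12, 3.12], [-0.3, 2.06], [-1.34, 1.32], [0.26, 2.42], [-1.36, 4.5], [0.01, 1.98], [-2.84, 2.84]. Speed limits (rad/s): [2.79, 2.79, 3.14, 3.14, 3.14, 3.14, 3.14].

### API

Orientations are given as a unit quaternion [x, y, z, w].
In Python, from station import * gives the robot as it stands.
- The arm moves only by the tool move_arm, never from a script. Its argument "series" is a list of rows, each a list of 6 numbers: the shift along the tool's x, y, z in m, then the turn, a rotation vector about the tool's x, y, z in rad. In form: [[tx, ty, tz, rx, ry, rz], ...]. A call has 1 to 20 rows; each row shifts and turns the commanded pose from where the row before left it, along the tool's axes as they then stand; what a row does not reach is not made up. A row lasts 1/10 s, in which the tool goes at most 50 mm and 8.59 degrees, less where a joint would pass 70% of its speed; a pose out of reach is approached as far as the arm can. A call with a gripper value outside its range is refused whole. "hand" is the opening, from -1 (shut) to 1 (fully open), set as the call begins (left out, the last holds). The fingers move at their own pace and stop on an object; the grip force is fixed at half the most. Time passes only in rows, so rows that do not move let the fingers close. It gives the time, the measured TCP pose, the force, the opening and the grip force at its end, in the units of the state.
- read_state(): the state, without advancing time (a new reading comes with each control period).
- grab_frame(name): name is "scene" or "side" or "wrist"; returns the picture (384x512x3 uint8, red, green, blue); there is no depth.
- calibration(name): a dict with "fx", "fy", "cx", "cy" (pixels), "eye" and "orientation" of the camera in the world; the wrist camera has in their place "tool_from_camera" (4x4, takes a point from camera to tool coordinates, whose origin is the TCP and whose axes are the flange's). Camera axes: x right, y up, looking along -z (the intrinsics and any distortion apply to the point x, -y, -z); pixel columns grow to the right and rows downward; lengths in m; the calibration is good to about 2 mm. The wrist camera is an equidistant fisheye: a pixel r from the principal point sees the ray r / f radians off the axis. A picture is of the moment at which its call begins: read the wrist's pose just before it. calibration takes no time and is no camera call.
- hand_in(): hands the job in; it is judged then, once.
The state is a dict: "clock": time; "q": joint angles; "qd": joint speeds; "joint_torque": joint torques, N m; "position": TCP position; "tool_rot": TCP orientation; "force": force on the tool from outside, world axes, zero at the start; "moment": the same for the moment, N m; "grip_width": finger opening in m; "grasp_force": force on a finger pad.
Only numpy, scipy, OpenCV 4.12 (cv2) and the standard library are available. Lean on these libraries where they do the work, as an engineer would, in place of code of your own. Each camera call takes 0.05 s, during which the arm holds its last target. There are 200 camera calls.

## Working session

There is one attempt and no reset: what is moved stays moved. The work goes in short steps, Python scripts to look and compute and a tool call to move; the robot and the scene stay as the last step left them, time stands still between calls to the robot, and variables do not carry over. Pictures are saved under pics/ and viewed, at most 10 in all, crops included, and the job is handed in when it is done.

Besides the shell and the picture viewer there is one more tool, called after "Request:" as name([rows], argument=value, ...), one row to a line, values as JSON. move_arm: Moves the arm, as the interface text tells. Its arguments: {"type":"object","properties":{"series":{"type":"array"},"hand":{"type":"number"}},"required":["series"]}

```bash
mkdir -p pics
python3 - <<'E'
from station import *
import cv2,numpy as np
s=read_state();print(s)
for n in("scene","side","wrist"):
    im=grab_frame(n);cv2.imwrite(f"pics/{n}0.png",im[...,::-1]);print(n,calibration(n))
a=[cv2.imread(f"pics/{n}0.png") for n in("scene","side")]
E
```

```text
{'clock': 0.0, 'q': array([-1.33548792,  0.61591758, -0.01258999,  1.4249034 ,  0.00812348,
        1.10342414, -0.04041331]), 'qd': array([ 0.00020443, -0.00106773,  0.0004794 , -0.00106637,  0.00141526,
        0.00064064,  0.00035244]), 'joint_torque': array([ 5.53213795e-04, -4.58936405e+01,  2.09778473e-01, -1.65744978e+01,
       -6.09909953e-02,  2.06040120e-02,  2.24596847e-04]), 'position': array([0.1680531 , 0.62711577, 0.2362808 ]), 'tool_rot': array([ 1.30509584e-01,  9.91446194e-01, -1.29413350e-03, -1.32708622e-04]), 'force': array([-0.76823005, -0.01209055, -0.06154805]), 'moment': array([-0.03668372,  0.02073862,  0.01457093]), 'grasp_force': 0.0, 'grip_width': 0.0927800152474657}
scene {'fx': 417.485880535739, 'fy': 417.485880535739, 'cx': 254.38033173201012, 'cy': 193.40757383831527, 'eye': array([-0.0761309 , -0.57669985,  0.64043336]), 'orientation': array([ 0.43053764, -0.19444426, -0.34157822,  0.81249805])}
side {'fx': 412.6565132386168, 'fy': 412.6565132386168, 'cx': 258.99932676933395, 'cy': 189.68779052844374, 'eye': array([ 0.60689967, -0.9210174 ,  0.52919188]), 'orientation': array([0.54473182, 0.01533989, 0.04239032, 0.83739775])}
wrist {'fx': 297.3186396354542, 'fy': 297.3186396354542, 'cx': 257.10574307326226, 'cy': 195.78474786212374, 'tool_from_camera': array([[ 7.65942673e-05,  9.64074311e-01,  2.65632672e-01,
         7.29090448e-02],
       [ 9.99999945e-01,  1.18297538e-05, -3.31280879e-04,
        -1.00395494e-04],
       [-3.22521754e-04,  2.65632682e-01, -9.64074258e-01,
        -1.47593092e-01],
       [ 0.00000000e+00,  0.00000000e+00,  0.00000000e+00,
         1.00000000e+00]])}
```

View pics/scene0.png

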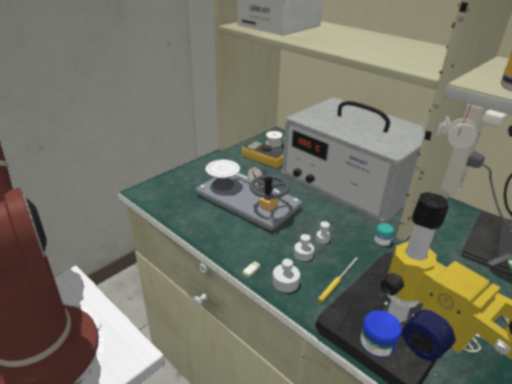

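View pics/side0.png

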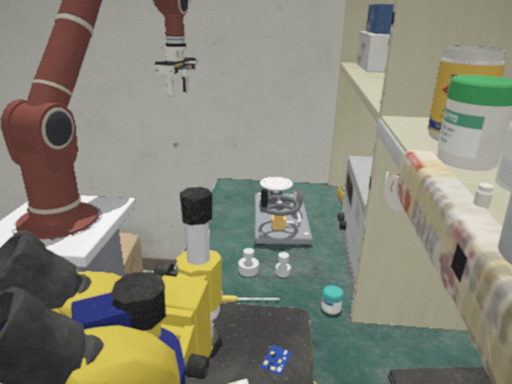

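The scene view shows the pan at (222,172), the handwheel at (268,190) with its black handle at (268,187), and the weights at (286,277) large, (304,248) mid and (323,233) small. The side view shows two weights, at (248,262) and (283,265), and the pan at (276,184).

```bash
cat > h.py <<'E'
import numpy as np,cv2
from scipy.spatial.transform import Rotation as R
from station import *
def ray(n,u,v,s=None):
    c=calibration(n)
    if n!="wrist":
        d=np.array([(u-c['cx'])/c['fx'],-(v-c['cy'])/c['fy'],-1]);return np.array(c['eye']),R.from_quat(c['orientation']).apply(d)
    p=np.array([u-c['cx'],v-c['cy']])
    r=np.hypot(*p);t=r/c['fx'];k=np.sin(t)/max(r,1e-9)
    d=np.array([p[0]*k,-p[1]*k,-np.cos(t)]);T=c['tool_from_camera'];Q=R.from_quat(s['tool_rot'])
    return s['position']+Q.apply(T[:3,3]),Q.apply(T[:3,:3]@d)
def plane(n,u,v,z,s=None):
    e,d=ray(n,u,v,s);return e+d*(z-e[2])/d[2]
def crop(src,dst,x0,x1,y0,y1,k):
    a=cv2.imread(src)[y0:y1,x0:x1];cv2.imwrite(dst,cv2.resize(a,None,fx=k,fy=k,interpolation=cv2.INTER_CUBIC))
E
python3 - <<'E'
from h import *
crop("pics/scene0.png","pics/sc.png",185,345,150,300,5)
crop("pics/side0.png","pics/sd.png",225,325,170,285,5)
for l,u,v,z in[("pan",222,172,.08),("L",286,286,0),("M",304,256,0),("S",323,240,0)]:print(l,plane("scene",u,v,z))
for l,u,v,z in[("pan",276,184,.08),("a",248,270,0),("b",283,272,0)]:print(l,plane("side",u,v,z))
E
```

```text
pan [0.5539488  0.12634827 0.08      ]
L [ 0.42505068 -0.20784805  0.        ]
M [ 0.52473361 -0.17724633  0.        ]
S [ 0.60159943 -0.1744457   0.        ]
pan [0.57075694 0.13173216 0.08      ]
a [ 0.5273463  -0.16922236  0.        ]
b [ 0.60408641 -0.16772195  0.        ]
```

View pics/sc.png

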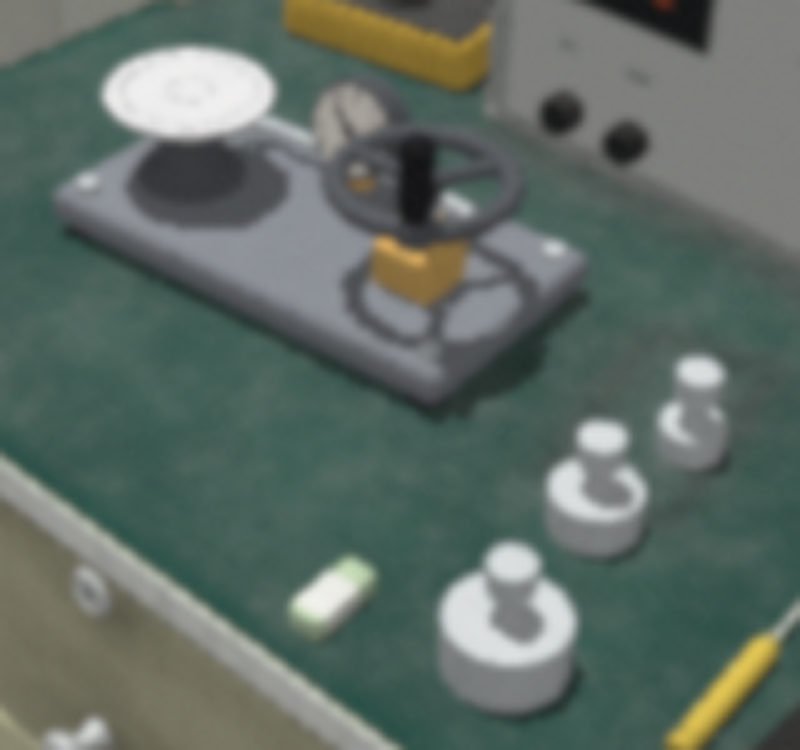

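View pics/sd.png

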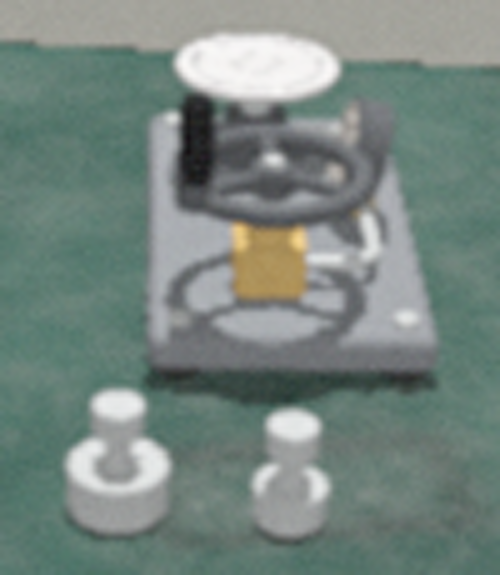

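The crops show the pan centre at scene (222.8,168.6) / side (276.6,183.2) and the large weight's knob top at scene (287.6,262.4). The handle top is at scene (268.4,178.4) / side (264.4,190.5).

Run:
```python
from h import *
for l,n,u,v,z in[("pan","scene",222.8,168.6,.08),("pan","side",276.6,183.2,.08),("Lknob","scene",287.6,262.4,.058),("Ldisc","scene",286.4,274,.028),
("Mknob","scene",305.4,237.6,.052),("Sknob","scene",325,224.2,.047),("Mknob","side",248.6,251.4,.052),("Sknob","side",283.6,255.2,.047),
("htop","scene",268.4,179,.138),("htop","side",264.4,190.5,.138),("hmid","scene",268.4,186.4,.118),("hmid","side",264.4,198.6,.118),("hub","side",279.2,201.6,.095),("rim","scene",270,186,.09),("rim","side",279,203,.09)]:print(l,n,plane(n,u,v,z).round(4))
```

```text
pan scene [0.5674 0.1379 0.08  ]
pan side [0.5721 0.1376 0.08  ]
Lknob scene [ 0.4316 -0.2018  0.058 ]
Ldisc scene [ 0.4294 -0.2029  0.028 ]
Mknob scene [ 0.5256 -0.1747  0.052 ]
Sknob scene [ 0.6018 -0.1735  0.047 ]
Mknob side [ 0.5288 -0.1756  0.052 ]
Sknob side [ 0.6035 -0.1737  0.047 ]
htop scene [ 0.5437 -0.0436  0.138 ]
htop side [ 0.5505 -0.0463  0.138 ]
hmid scene [ 0.5441 -0.0444  0.118 ]
hmid side [ 0.5512 -0.048   0.118 ]
hub side [ 0.5852 -0.0116  0.095 ]
rim scene [ 0.5815 -0.0174  0.09  ]
rim side [ 0.5848 -0.0091  0.09  ]
```

Request:
move_arm([
  [0,0,0,0,0,-0.131],
  [0,0,0,0,0,-0.131],
  [-0.035,-0.035,0,0,0,0],
  [-0.035,-0.035,0,0,0,0],
  [-0.035,-0.035,0,0,0,0],
  [-0.035,-0.035,0,0,0,0],
  [-0.035,-0.035,0,0,0,0],
  [-0.035,-0.035,0,0,0,0],
  [-0.035,-0.035,0,0,0,0],
  [-0.035,-0.035,0,0,0,0],
  [0,-0.04,0,0,0,0],
  [0,-0.04,0,0,0,0],
  [0,-0.04,0,0,0,0],
  [0,-0.04,0,0,0,0],
  [0,-0.04,0,0,0,0],
  [0,-0.04,0,0,0,0],
  [0,0,0,0,0,0],
  [0,0,0,0,0,0],
  [0,0,0,0,0,0],
], hand=1)

```text
clock: 2.05
position: [0.4483, 0.1094, 0.2374]
tool_rot: [-0.001, 1.0, 0.0, -0.0]
force: [-0.4, 0.4, -0.5]
grip_width: 0.0932
grasp_force: 0.0
```

Run:
```python
from h import *
import pickle
s=read_state();im=grab_frame("wrist");cv2.imwrite("pics/w1.png",im[...,::-1]);pickle.dump(s,open("s1.pkl","wb"))
```

```text
(no output)
```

View pics/w1.png

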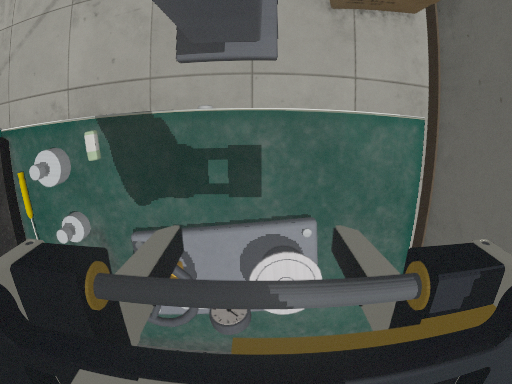

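Request:
move_arm([
  [0,-0.035,0,0,0,0],
  [0,-0.035,0,0,0,0],
  [0,-0.035,0,0,0,0],
  [0,-0.035,0,0,0,0],
  [0,-0.035,0,0,0,0],
  [0,-0.035,0,0,0,0],
  [0,-0.035,0,0,0,0],
  [0.007,-0.035,0,0,0,0],
  [0.01,-0.03,0.01,0,0,0],
  [0,0,0.02,0,0,0],
  [0,0,0.02,0,0,0],
  [0,0,0,0,0,0],
  [0,0,0,0,0,0],
  [0,0,0,0,0,0],
])

```text
clock: 3.5
position: [0.4325, -0.2016, 0.1883]
tool_rot: [-0.001, 1.0, -0.0, 0.001]
force: [0.0, 0.9, 0.7]
grip_width: 0.0927
grasp_force: 0.0
```

The wrist view from above the tester shows the pan at (286,280), the dial at (230,315), the large weight at (52,168) and the mid weight at (75,227). The gripper covers the lower part of the image.

Run:
```python
from h import *
import pickle
s=read_state();im=grab_frame("wrist");cv2.imwrite("pics/w2.png",im[...,::-1]);pickle.dump(s,open("s2.pkl","wb"))
```

```text
(no output)
```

View pics/w2.png

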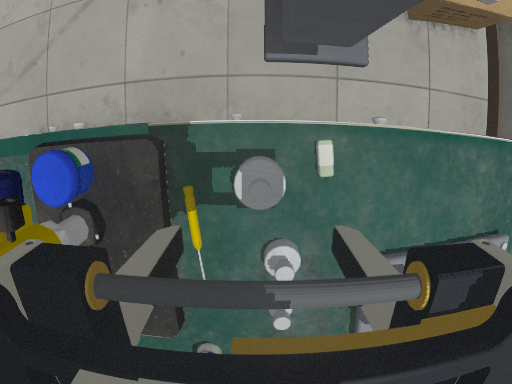

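The large weight's disc is at (260,183), its knob near (264,188), the mid weight at (282,262) and the small one near (282,322).

Run:
```python
from h import *
import pickle
s=pickle.load(open("s2.pkl","rb"))
im=cv2.imread("pics/w2.png");hsv=cv2.cvtColor(im,cv2.COLOR_BGR2HSV)
m=((hsv[...,1]<50)&(hsv[...,2]>80)).astype(np.uint8);m[:145]=0;m[225:]=0;m[:,:225]=0;m[:,300:]=0
cs,_=cv2.findContours(m,cv2.RETR_EXTERNAL,cv2.CHAIN_APPROX_NONE);c=max(cs,key=cv2.contourArea);print(cv2.fitEllipse(c),cv2.boundingRect(c))
p=np.array([plane("wrist",u,v,.028,s)[:2] for u,v in c[:,0]]);print(cv2.minEnclosingCircle(p.astype(np.float32)),p.min(0),p.max(0))
print(plane("wrist",264,188,.058,s),plane("wrist",282,262,.0,s))
cv2.imwrite("pics/w2c.png",cv2.resize(im[140:300,200:330],None,fx=4.5,fy=3.7))
# pan etc from w1
s1=pickle.load(open("s1.pkl","rb"));im=cv2.imread("pics/w1.png")
print(plane("wrist",52,165,.028,s1), plane("wrist",286,280,.08,s1))
```

```text
((259.37261962890625, 182.71192932128906), (51.73952102661133, 53.244667053222656), 6.486998081207275) (233, 156, 53, 54)
((0.4306934177875519, -0.1994820088148117), 0.02963782660663128) [ 0.40168841 -0.2276373 ] [ 0.45966557 -0.17200094]
[ 0.42860859 -0.19527313  0.058     ] [ 0.54004962 -0.16995191  0.        ]
[ 0.42816647 -0.18713333  0.028     ] [0.56354643 0.14409219 0.08      ]
```

View pics/w2c.png

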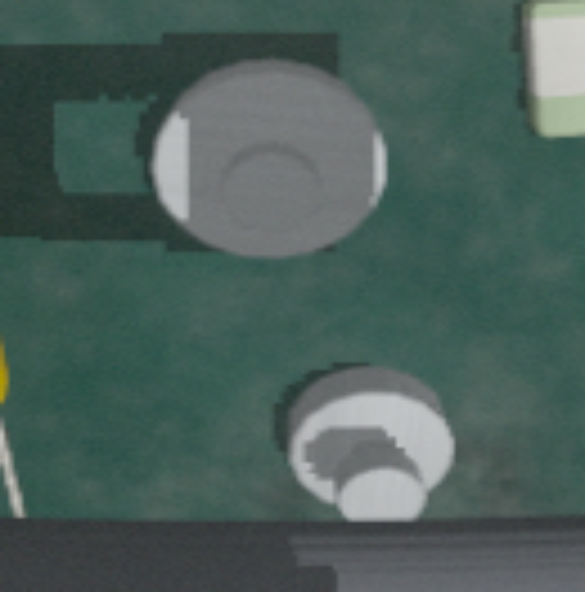

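The crop shows the knob centre at (260.2,190.5), which gives (0.431, -0.199). The disc gives (0.431, -0.1995), so the two agree.

Request:
move_arm([
  [0.0015,0.002,0.02,0,0,0],
  [0,0,0.03,0,0,0],
  [0,0,0.03,0,0,0],
  [0,0,0.025,0,0,0],
  [0,0,0.02,0,0,0],
  [0,0,0.012,0,0,0],
  [0,0,0,0,0,0],
  [0,0,0,0,0,0],
  [0,0,0,0,0,0],
])

```text
clock: 4.45
position: [0.4308, -0.2004, 0.0515]
tool_rot: [-0.0, 1.0, -0.001, 0.001]
force: [-0.6, -0.4, -0.8]
grip_width: 0.093
grasp_force: 0.0
```

Request:
move_arm([
  [0,0,0,0,0,0],
  [0,0,0,0,0,0],
  [0,0,0,0,0,0],
  [0,0,0,0,0,0],
  [0,0,0,0,0,0],
  [0,0,0,0,0,0],
  [0,0,0,0,0,0],
  [0,0,0,0,0,0],
  [0,0,0,0,0,0],
  [0,0,0,0,0,0],
], hand=-1)

```text
clock: 5.45
position: [0.4298, -0.1994, 0.0504]
tool_rot: [-0.0, 1.0, 0.0, -0.0]
force: [-0.2, 1.4, 0.0]
grip_width: 0.0204
grasp_force: 30.0
```

Request:
move_arm([
  [0,0,-0.01,0,0,0],
  [0,0,-0.02,0,0,0],
  [0,0,-0.03,0,0,0],
  [0,0,-0.03,0,0,0],
  [0,0,-0.03,0,0,0],
  [0,0,-0.03,0,0,0],
  [-0.01,0.02,-0.01,0,0,0],
  [-0.01,0.03,0,0,0,0],
  [-0.01,0.03,0,0,0,0],
  [-0.01,0.03,0,0,0,0],
  [0,0.03,0,0,0,0],
  [0,0.03,0,0,0,0],
  [0,0.03,0,0,0,0],
  [0,0.03,0,0,0,0],
  [0,0.03,0,0,0,0],
  [0,0.02,0,0,0,0],
  [0,0,0,0,0,0],
  [0,0,0,0,0,0],
  [0,0,0,0,0,0],
])

```text
clock: 7.35
position: [0.4693, 0.0782, 0.2102]
tool_rot: [0.001, 1.0, -0.001, -0.001]
force: [0.0, -0.6, -6.2]
grip_width: 0.0209
grasp_force: 30.0
```

Run:
```python
from h import *
import pickle
s=read_state()
for n in("scene","side","wrist"):
    im=grab_frame(n);cv2.imwrite(f"pics/{n}3.png",im[...,::-1])
pickle.dump(s,open("s3.pkl","wb"));print(s['position'],s['force'])
w=cv2.imread("pics/wrist3.png")[130:330,150:400]
t=cv2.imread("pics/side3.png")[110:250,190:330]
a=cv2.imread("pics/scene3.png")[100:240,190:330]
r=lambda i,h,wd:cv2.resize(i,(wd,h),interpolation=cv2.INTER_CUBIC)
cv2.imwrite("pics/m3.png",np.hstack([r(w,320,400),r(t,400,400)[:320]]) if 0 else np.vstack([r(w,300,800)[:, :] if 0 else np.hstack([r(w,300,375),np.zeros((300,25,3),np.uint8)]),np.hstack([r(t,300,300),np.zeros((300,100,3),np.uint8)])]) if 0 else np.hstack([r(w,400,500),r(t,400,400)])[:, :800])
```

```text
[0.46925153 0.07821045 0.21021709] [ 0.02686841 -0.57434379 -6.16071228]
```

View pics/m3.png

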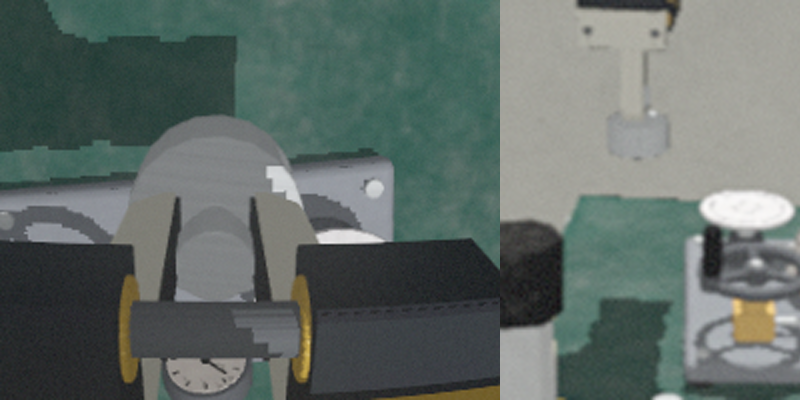

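The weight is held upright: the side-crop disc centre is about u=238, and the wrist crop shows the knob between the pads. Next I'll measure it against the TCP and refine the pan fit.

```bash
cat >> h.py <<'E'
def proj(n,P):
    c=calibration(n);d=R.from_quat(c['orientation']).inv().apply(np.array(P)-c['eye']);return c['cx']-c['fx']*d[0]/d[2],c['cy']+c['fy']*d[1]/d[2]
def blob(n,im,box,m,z):
    x0,x1,y0,y1=box;M=np.zeros(im.shape[:2],np.uint8);M[y0:y1,x0:x1]=m[y0:y1,x0:x1]
    cs,_=cv2.findContours(M,cv2.RETR_EXTERNAL,cv2.CHAIN_APPROX_NONE);c=max(cs,key=cv2.contourArea)
    e=cv2.fitEllipse(c);print(n,cv2.boundingRect(c),np.round(e[0],1),np.round(e[1],1),plane(n,*e[0],z).round(4));return c
E
python3 - <<'E'
from h import *
for n,box in(("scene",(195,250,150,190)),("side",(255,300,172,196))):
    im=cv2.imread(f"pics/{n}0.png");h=cv2.cvtColor(im,cv2.COLOR_BGR2HSV);blob(n,im,box,((h[...,1]<40)&(h[...,2]>190)).astype(np.uint8),.08)
P=(0.4693,.0782,.17);print(proj("side",P),proj("scene",P),proj("scene",(.5695,.138,.08)),proj("side",(.5695,.138,.08)))
im=cv2.imread("pics/side3.png");print(im[155,220:255].tolist());print(im[160,220:255,0].tolist())
crop("pics/scene3.png","pics/s3c.png",170,330,100,220,5)
E
```

```text
scene (206, 160, 33, 17) [222.3 168. ] [16.  32.7] [0.5684 0.141  0.08  ]
side (260, 177, 33, 13) [276.1 182.8] [12.3 32.3] [0.5706 0.1403 0.08  ]
(np.float64(237.02725564621227), np.float64(157.97284457290175)) (np.float64(208.2648614040282), np.float64(159.16554286221694)) (np.float64(223.34592263926152), np.float64(168.30555824845632)) (np.float64(275.6622796008381), np.float64(183.09784753941145))
[[156, 163, 164], [156, 163, 163], [154, 163, 163], [156, 163, 162], [155, 164, 162], [156, 165, 165], [155, 162, 163], [151, 155, 156], [151, 152, 149], [151, 150, 150], [152, 153, 153], [155, 154, 153], [158, 159, 156], [157, 156, 155], [158, 160, 155], [159, 158, 157], [162, 162, 160], [160, 161, 159], [157, 159, 156], [159, 159, 157], [163, 164, 161], [163, 163, 160], [158, 158, 156], [160, 159, 157], [159, 160, 157], [157, 158, 157], [155, 155, 153], [154, 152, 151], [139, 140, 137], [139, 145, 145], [154, 162, 163], [158, 164, 165], [156, 166, 164], [156, 162, 163], [156, 164, 164]]
[155, 155, 156, 156, 159, 154, 157, 153, 148, 153, 155, 159, 159, 162, 161, 160, 164, 164, 158, 160, 163, 163, 161, 160, 158, 158, 154, 151, 136, 139, 152, 157, 159, 156, 157]
```

View pics/s3c.png

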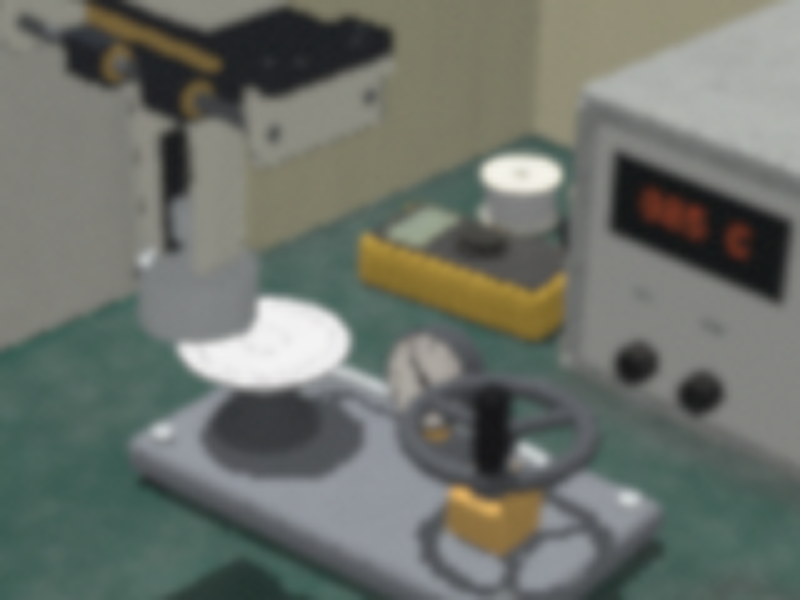

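Request:
move_arm([
  [-0.02,0.012,0,0,0,0],
  [-0.025,0.015,0,0,0,0],
  [-0.025,0.015,0,0,0,0],
  [-0.02,0.012,0,0,0,0],
  [-0.008,0.008,0,0,0,0],
  [0,0,0.02,0,0,0],
  [0,0,0.02,0,0,0],
  [0,0,0.02,0,0,0],
  [0,0,0.01,0,0,0],
  [0,0,0,0,0,0],
  [0,0,0,0,0,0],
  [0,0,0,0,0,0],
])

```text
clock: 8.7
position: [0.5687, 0.142, 0.1417]
tool_rot: [0.0, 1.0, 0.0, 0.001]
force: [0.5, 0.3, -5.1]
grip_width: 0.0208
grasp_force: 30.0
```

Run:
```python
from h import *
s=read_state();print(s['position'])
r=lambda i:cv2.resize(i,(400,500),interpolation=cv2.INTER_CUBIC)
L=[]
for n,x,y in(("scene",190,120),("side",236,110)):
    im=grab_frame(n)[...,::-1];cv2.imwrite(f"pics/{n}4.png",im);L.append(r(im[y:y+80,x:x+64]))
    for z in(.09,.08):print(n,z,proj(n,(*s['position'][:2],z)))
cv2.imwrite("pics/m4.png",np.hstack(L))
```

```text
[0.56868955 0.14202224 0.14171146]
scene 0.09 (np.float64(222.0141866927326), np.float64(164.5939430723326))
scene 0.08 (np.float64(222.09338288814484), np.float64(167.8655474056925))
side 0.09 (np.float64(275.57763007793574), np.float64(179.2186320098144))
side 0.08 (np.float64(275.4459732230043), np.float64(182.52361944496226))
```

View pics/m4.png

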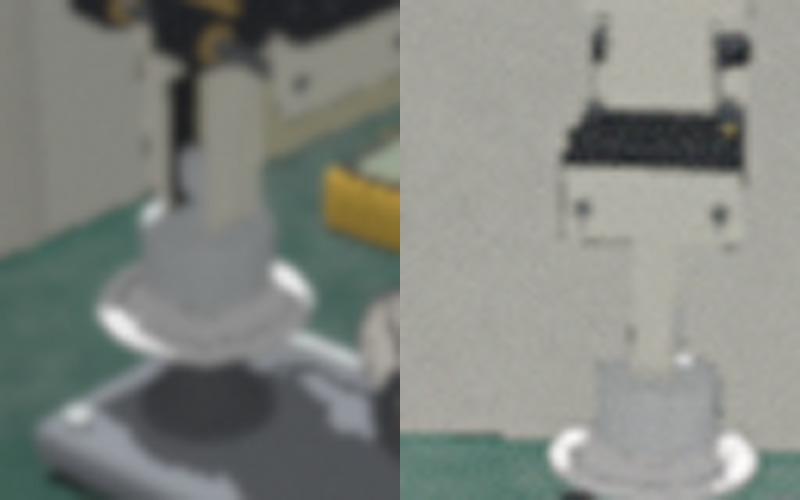

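In both views the weight is centred over the pan, with columns 658 and 654 in the side crop and 208 and 207 in the scene crop. I'll lower it slowly.

Request:
move_arm([
  [0.001,-0.001,0.003,0,0,0],
  [0,0,0.003,0,0,0],
  [0,0,0.003,0,0,0],
  [0,0,0.002,0,0,0],
  [0,0,0.002,0,0,0],
  [0,0,0.002,0,0,0],
  [0,0,0.002,0,0,0],
  [0,0,0.002,0,0,0],
  [0,0,0.002,0,0,0],
  [0,0,0.001,0,0,0],
  [0,0,0,0,0,0],
  [0,0,0,0,0,0],
  [0,0,0,0,0,0],
])

```text
clock: 10.1
position: [0.5668, 0.141, 0.1186]
tool_rot: [-0.0, 1.0, 0.0, 0.0]
force: [-2.4, -0.4, 0.9]
grip_width: 0.0207
grasp_force: 30.0
```

Request:
move_arm([
  [0,0,0,0,0,0],
  [0,0,0,0,0,0],
  [0,0,0,0,0,0],
  [0,0,0,0,0,0],
  [0,0,0,0,0,0],
  [0,0,0,0,0,0],
  [0,0,0,0,0,0],
  [0,0,-0.01,0,0,0],
  [0,0,-0.02,0,0,0],
  [0,0,-0.03,0,0,0],
  [0,0,-0.03,0,0,0],
  [0,0,-0.03,0,0,0],
  [0,0,0,0,0,0],
  [0,0,0,0,0,0],
], hand=1)

```text
clock: 11.5
position: [0.567, 0.1409, 0.2394]
tool_rot: [-0.0, 1.0, 0.0, 0.001]
force: [0.1, -0.2, -0.1]
grip_width: 0.093
grasp_force: 0.0
```

Run:
```python
from h import *
s=read_state();print(s['position'])
r=lambda i:cv2.resize(i,(400,400),interpolation=cv2.INTER_CUBIC)
L=[]
for n,x,y in(("scene",200,130),("side",240,130)):
    im=grab_frame(n)[...,::-1];cv2.imwrite(f"pics/{n}5.png",im);L.append(r(im[y:y+90,x:x+90]))
cv2.imwrite("pics/m5.png",np.hstack(L))
```

```text
[0.56695083 0.14092381 0.23941454]
```

View pics/m5.png

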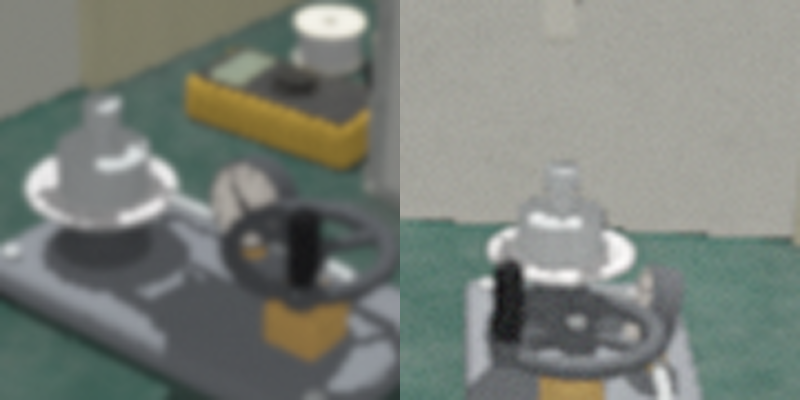

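The weight stands centred on the pan: side crop 561 against 561, scene crop 103 against 101. I've now viewed 11 pictures, one over the limit of 10. I'll view no more and work from masks only from here.

Run:
```python
from h import *
import pickle
from scipy.optimize import least_squares
C={}
for n,box in(("scene",(255,285,168,200)),("side",(255,272,182,212))):
    im=cv2.imread(f"pics/{n}5.png").astype(int);m=(im.max(2)<48).astype(np.uint8)
    x0,x1,y0,y1=box;M=np.zeros(m.shape,np.uint8);M[y0:y1,x0:x1]=m[y0:y1,x0:x1]
    k,l,st,ce=cv2.connectedComponentsWithStats(M);i=1+st[1:,4].argmax();print(n,st[i],ce[i]);C[n]=ce[i]
(a,d),(b,e)=ray("scene",*C["scene"]),ray("side",*C["side"])
t=np.linalg.lstsq(np.c_[d,-e],b-a,rcond=None)[0];print("tri",a+d*t[0],b+e*t[1])
for n in C:print(n,plane(n,*C[n],.118))
s1=pickle.load(open("s1.pkl","rb"))
g=cv2.imread("pics/w1.png")
# base front edge: green->grey per column
h=cv2.cvtColor(g,cv2.COLOR_BGR2HSV);pts=[]
for u in range(145,310,5):
    col=h[205:262,u];ok=(col[:,1]<60)&(col[:,2]>105);v=205+np.argmax(ok) if ok.any() else None
    if v and v>206:pts.append(plane("wrist",u,v,.026,s1)[:2])
pts=np.array(pts);vx,vy,x0,y0=cv2.fitLine(pts.astype(np.float32),cv2.DIST_HUBER,0,.01,.01).ravel();res=(pts-[x0,y0])@[vy,-vx]
print("edge",vx,vy,x0,y0,np.degrees(np.arctan2(vx,vy)),len(pts),res.std());print(plane("wrist",132,229,.026,s1),plane("wrist",316,217,.026,s1))
P=np.array([.568,.141]);dy=np.array([vx,vy])*np.sign(vy);print("valve",P-.155*dy, "edge->pan",(P-[x0,y0])@[dy[1],-dy[0]])
```

```text
scene [264 178   8  17 111] [267.78378378 185.58558559]
side [261 191   7  16  81] [263.92592593 198.25925926]
tri [ 0.54963017 -0.03756644  0.11465487] [ 0.54938129 -0.03786653  0.11405096]
scene [ 0.54564893 -0.04099654  0.118     ]
side [ 0.54992844 -0.04626753  0.118     ]
edge 0.09988357 -0.9949991 0.514922 0.101112776 174.26753 33 0.007239931527496149
[ 0.52226216 -0.06342831  0.026     ] [0.50265101 0.18595635 0.026     ]
valve [ 0.58348195 -0.01322486] edge->pan 0.0567966185227997
```

Request:
move_arm([
  [0.004,-0.03,0,0,0,0],
  [0.004,-0.035,0,0,0,0],
  [0.004,-0.035,0,0,0,0],
  [0.004,-0.035,0,0,0,0],
  [0.003,-0.033,0,0,0,0],
  [0,-0.015,0.01,0,0,0],
  [0,0,0.02,0,0,0],
  [0,0,0.025,0,0,0],
  [0,0,0.025,0,0,0],
  [0,0,0.02,0,0,0],
  [0,0,0.014,0,0,0],
  [0,0,0.005,0,0,0],
  [0,0,0,0,0,0],
  [0,0,0,0,0,0],
  [0,0,0,0,0,0],
])

```text
clock: 13.1
position: [0.5484, -0.0419, 0.1201]
tool_rot: [-0.0, 1.0, 0.0, 0.001]
force: [0.1, 0.9, -0.4]
grip_width: 0.0931
grasp_force: 0.0
```

Request:
move_arm([
  [0,0,0,0,0,0],
  [0,0,0,0,0,0],
  [0,0,0,0,0,0],
  [0,0,0,0,0,0],
  [0,0,0,0,0,0],
  [0,0,0,0,0,0],
  [0,0,0,0,0,0],
  [0,0,0,0,0,0],
  [0,0,0,0,0,0],
  [0,0,0,0,0,0],
], hand=-1)

```text
clock: 14.1
position: [0.5481, -0.04, 0.1194]
tool_rot: [-0.001, 1.0, 0.001, 0.0]
force: [0.8, 4.4, -0.2]
grip_width: 0.0176
grasp_force: 8.9
```

```bash
cat > circ.py <<'E'
import numpy as np,sys
cx,cy,px,py,a0,a1,n=map(float,sys.argv[1:])
p=np.round([px,py],3)
a=np.radians(np.linspace(a0,a1,int(n)+1)[1:])
w=np.round(np.c_[cx+.045*np.cos(a),cy+.045*np.sin(a)],3);d=np.diff(np.vstack([p,w]),axis=0)
print([[round(-x,3)+0,round(y,3)+0,0,0,0,0] for x,y in d],w[-1])
E
python3 circ.py .583 -.0135 .548 -.042 216 141 6
```

```text
[[np.float64(0.006), np.float64(0.011), 0, 0, 0, 0], [np.float64(0.003), np.float64(0.009), 0, 0, 0, 0], [np.float64(0.001), np.float64(0.01), 0, 0, 0, 0], [np.float64(-0.001), np.float64(0.009), 0, 0, 0, 0], [np.float64(-0.004), np.float64(0.01), 0, 0, 0, 0], [np.float64(-0.005), np.float64(0.008), 0, 0, 0, 0]] [0.548 0.015]
```

Request:
move_arm([
  [0.006,0.011,0,0,0,0],
  [0.003,0.009,0,0,0,0],
  [0.001,0.01,0,0,0,0],
  [-0.001,0.009,0,0,0,0],
  [-0.004,0.01,0,0,0,0],
  [-0.005,0.008,0,0,0,0],
  [0,0,0,0,0,0],
  [0,0,0,0,0,0],
])

```text
clock: 14.9
position: [0.5479, 0.0185, 0.1194]
tool_rot: [-0.001, 1.0, 0.002, -0.0]
force: [-2.4, 5.1, 1.5]
grip_width: 0.017
grasp_force: 30.0
```

```bash
sed -i 's/round(-x,3)+0,round(y,3)+0/float(round(-x,3)),float(round(y,3))/' circ.py; python3 circ.py .583 -.0135 .548 .015 141 -39 12
```

```text
[[-0.009, 0.008, 0, 0, 0, 0], [-0.01, 0.006, 0, 0, 0, 0], [-0.011, 0.002, 0, 0, 0, 0], [-0.012, 0.0, 0, 0, 0, 0], [-0.011, -0.003, 0, 0, 0, 0], [-0.01, -0.007, 0, 0, 0, 0], [-0.008, -0.008, 0, 0, 0, 0], [-0.006, -0.01, 0, 0, 0, 0], [-0.003, -0.012, 0, 0, 0, 0], [0.001, -0.012, 0, 0, 0, 0], [0.003, -0.011, 0, 0, 0, 0], [0.006, -0.01, 0, 0, 0, 0]] [ 0.618 -0.042]
```

```bash
python3 circ.py .582 -.0105 .548 .015 140 -40 12
```

```text
[[-0.008, 0.011, 0, 0, 0, 0], [-0.011, 0.006, 0, 0, 0, 0], [-0.011, 0.002, 0, 0, 0, 0], [-0.012, 0.0, 0, 0, 0, 0], [-0.011, -0.004, 0, 0, 0, 0], [-0.01, -0.006, 0, 0, 0, 0], [-0.008, -0.009, 0, 0, 0, 0], [-0.005, -0.01, 0, 0, 0, 0], [-0.003, -0.012, 0, 0, 0, 0], [0.001, -0.011, 0, 0, 0, 0], [0.003, -0.012, 0, 0, 0, 0], [0.007, -0.009, 0, 0, 0, 0]] [ 0.616 -0.039]
```

Request:
move_arm([
  [-0.008,0.011,0,0,0,0],
  [-0.011,0.006,0,0,0,0],
  [-0.011,0.002,0,0,0,0],
  [-0.012,0.0,0,0,0,0],
  [-0.011,-0.004,0,0,0,0],
  [-0.01,-0.006,0,0,0,0],
  [0,0,0,0,0,0],
])

```text
clock: 15.6
position: [0.6129, 0.0224, 0.1195]
tool_rot: [0.001, 1.0, -0.0, 0.002]
force: [1.2, -0.6, -0.6]
grip_width: 0.0175
grasp_force: 30.0
```

Request:
move_arm([
  [-0.008,-0.009,0,0,0,0],
  [-0.005,-0.01,0,0,0,0],
  [-0.003,-0.012,0,0,0,0],
  [0.001,-0.011,0,0,0,0],
  [0.003,-0.012,0,0,0,0],
  [0.007,-0.009,0,0,0,0],
  [0,0,0,0,0,0],
])

```text
clock: 16.3
position: [0.612, -0.014, 0.1186]
tool_rot: [-0.01, 1.0, 0.016, -0.006]
force: [-7.1, 5.5, 0.4]
grip_width: 0.0075
grasp_force: 1.1
```

The grip width dropped to 7.5 mm, so the handle slipped out, probably at the stop. I'll open, rise and find it again by mask.

Request:
move_arm([
  [0,0,0,0,0,0],
  [0,0,0,0,0,0],
  [0,0,0,0,0,0],
  [0,0,0,0,0,0],
  [0,0,0,0,0,0],
  [0,0,0,0,0,0],
  [0,0,-0.02,0,0,0],
  [0,0,-0.03,0,0,0],
  [0,0,-0.03,0,0,0],
  [0,0,-0.03,0,0,0],
  [0,0,-0.03,0,0,0],
  [0,0,0,0,0,0],
  [0,0,0,0,0,0],
], hand=1)

```text
clock: 17.6
position: [0.6165, -0.0377, 0.26]
tool_rot: [-0.001, 1.0, 0.001, 0.001]
force: [0.2, 0.4, 0.3]
grip_width: 0.0928
grasp_force: 0.0
```

```bash
cat > hd.py <<'E'
from h import *
s=read_state();print(s['position'],s['tool_rot'].round(4),s['q'].round(2),s['clock'])
C=[]
for n,box in(("scene",(240,305,155,215)),("side",(255,312,175,222))):
    im=grab_frame(n)[...,::-1];cv2.imwrite(f"pics/{n}h{s['clock']:.1f}.png",im);m=(im.max(2)<50).astype(np.uint8)
    x0,x1,y0,y1=box;M=np.zeros(m.shape,np.uint8);M[y0:y1,x0:x1]=m[y0:y1,x0:x1]
    k,l,st,ce=cv2.connectedComponentsWithStats(M)
    for i in range(1,k):
        if st[i,4]>15:print(n,st[i],ce[i].round(1),plane(n,*ce[i],.117).round(4))
E
python3 hd.py
```

```text
[ 0.61650218 -0.03767382  0.25995188] [-8.0e-04  1.0e+00  8.0e-04  1.2e-03] [-0.    0.54  0.05  1.5  -0.03  1.1   1.62] 17.6
scene [271 160   6  16  80] [273.5 167.5] [0.6196 0.0065 0.117 ]
scene [294 171   6   5  25] [296.3 172.9] [ 0.6399 -0.0501  0.117 ]
side [294 184   5  16  74] [296.  191.1] [0.6246 0.0072 0.117 ]
```

Handle found at about (.622, .008), 25° from the axis. I'll regrip it and press clockwise to confirm the stop.

Request:
move_arm([
  [-0.003,0.02,0,0,0,0],
  [-0.003,0.026,0.01,0,0,0],
  [0,0,0.025,0,0,0],
  [0,0,0.03,0,0,0],
  [0,0,0.03,0,0,0],
  [0,0,0.025,0,0,0],
  [0,0,0.015,0,0,0],
  [0,0,0.005,0,0,0],
  [0,0,0,0,0,0],
  [0,0,0,0,0,0],
])

```text
clock: 18.7
position: [0.6223, 0.0071, 0.1198]
tool_rot: [-0.0, 1.0, 0.0, 0.0]
force: [0.4, -0.4, 0.2]
grip_width: 0.0928
grasp_force: 0.0
```

Request:
move_arm([
  [0,0,0,0,0,0],
  [0,0,0,0,0,0],
  [0,0,0,0,0,0],
  [0,0,0,0,0,0],
  [0,0,0,0,0,0],
  [0,0,0,0,0,0],
  [0,0,0,0,0,0],
  [0,0,0,0,0,0],
  [0,0,0,0,0,0],
  [0,0,0,0,0,0],
], hand=-1)

```text
clock: 19.7
position: [0.622, 0.0091, 0.1194]
tool_rot: [-0.001, 1.0, 0.001, 0.0]
force: [0.8, 3.5, 0.1]
grip_width: 0.0177
grasp_force: 13.5
```

Request:
move_arm([
  [-0.001,-0.003,0,0,0,0],
  [-0.001,-0.003,0,0,0,0],
  [-0.001,-0.003,0,0,0,0],
  [0,-0.003,0,0,0,0],
  [0,0,0,0,0,0],
  [0,0,0,0,0,0],
  [0,0,0,0,0,0],
])

```text
clock: 20.4
position: [0.6262, -0.0061, 0.1195]
tool_rot: [0.0, 1.0, -0.001, 0.002]
force: [4.1, 2.3, -4.0]
grip_width: 0.0174
grasp_force: 30.0
```

```bash
python3 circ.py .5815 -.0105 .625 -.005 6 -84 9
```

```text
[[-0.001, -0.009, 0, 0, 0, 0], [0.001, -0.007, 0, 0, 0, 0], [0.002, -0.008, 0, 0, 0, 0], [0.004, -0.007, 0, 0, 0, 0], [0.005, -0.006, 0, 0, 0, 0], [0.006, -0.005, 0, 0, 0, 0], [0.007, -0.004, 0, 0, 0, 0], [0.007, -0.003, 0, 0, 0, 0], [0.008, -0.001, 0, 0, 0, 0]] [ 0.586 -0.055]
```

Request:
move_arm([
  [-0.001,-0.009,0,0,0,0],
  [0.001,-0.007,0,0,0,0],
  [0.002,-0.008,0,0,0,0],
  [0,0,0,0,0,0],
])

```text
clock: 20.8
position: [0.6261, -0.0073, 0.1195]
tool_rot: [-0.007, 1.0, 0.014, 0.003]
force: [7.8, 29.3, -6.3]
grip_width: 0.0174
grasp_force: 30.0
```

Firmly blocked: 29 N with the grip intact, so the stop is with the handle at (.626, -.007). I'll hold briefly, then relax and start opening.

```bash
for a in 5 95 185 275; do python3 - $a <<'E'
import subprocess,sys,math
a=float(sys.argv[1]);p=(.582+.045*math.cos(math.radians(a)),-.0105+.045*math.sin(math.radians(a)))
print(subprocess.check_output(["python3","circ.py",".582","-.0105",str(p[0]),str(p[1]),str(a),str(a+90),"8"],text=True))
E
done
```

```text
[[0.002, 0.009, 0, 0, 0, 0], [0.003, 0.008, 0, 0, 0, 0], [0.005, 0.008, 0, 0, 0, 0], [0.006, 0.006, 0, 0, 0, 0], [0.007, 0.005, 0, 0, 0, 0], [0.008, 0.003, 0, 0, 0, 0], [0.009, 0.002, 0, 0, 0, 0], [0.009, 0.0, 0, 0, 0, 0]] [0.578 0.034]

[[0.009, -0.001, 0, 0, 0, 0], [0.008, -0.004, 0, 0, 0, 0], [0.007, -0.004, 0, 0, 0, 0], [0.006, -0.007, 0, 0, 0, 0], [0.005, -0.007, 0, 0, 0, 0], [0.004, -0.008, 0, 0, 0, 0], [0.002, -0.009, 0, 0, 0, 0], [-0.0, -0.008, 0, 0, 0, 0]] [ 0.537 -0.014]

[[-0.002, -0.009, 0, 0, 0, 0], [-0.003, -0.008, 0, 0, 0, 0], [-0.005, -0.008, 0, 0, 0, 0], [-0.006, -0.006, 0, 0, 0, 0], [-0.007, -0.005, 0, 0, 0, 0], [-0.008, -0.003, 0, 0, 0, 0], [-0.009, -0.002, 0, 0, 0, 0], [-0.009, 0.0, 0, 0, 0, 0]] [ 0.586 -0.055]

[[-0.009, 0.001, 0, 0, 0, 0], [-0.008, 0.004, 0, 0, 0, 0], [-0.007, 0.004, 0, 0, 0, 0], [-0.006, 0.007, 0, 0, 0, 0], [-0.005, 0.007, 0, 0, 0, 0], [-0.004, 0.008, 0, 0, 0, 0], [-0.002, 0.009, 0, 0, 0, 0], [-0.0, 0.008, 0, 0, 0, 0]] [ 0.627 -0.007]
```

Request:
move_arm([
  [0,0,0,0,0,0],
  [-0.001,0.007,0,0,0,0],
  [-0.002,0.008,0,0,0,0],
  [-0.001,0.007,0,0,0,0],
  [0,0,0,0,0,0],
  [0,0,0,0,0,0],
])

```text
clock: 21.4
position: [0.6263, -0.0063, 0.1194]
tool_rot: [0.0, 1.0, 0.001, -0.001]
force: [0.1, 5.2, -0.0]
grip_width: 0.0173
grasp_force: 30.0
```

Request:
move_arm([
  [0.002,0.009,0,0,0,0],
  [0.003,0.008,0,0,0,0],
  [0.005,0.008,0,0,0,0],
  [0.006,0.006,0,0,0,0],
  [0.007,0.005,0,0,0,0],
  [0.008,0.003,0,0,0,0],
  [0.009,0.002,0,0,0,0],
  [0.009,0.0,0,0,0,0],
  [0,0,0,0,0,0],
])

```text
clock: 22.3
position: [0.5762, 0.0342, 0.1194]
tool_rot: [0.0, 1.0, 0.0, -0.001]
force: [-1.3, 4.8, -1.3]
grip_width: 0.0174
grasp_force: 30.0
```

Request:
move_arm([
  [0.009,-0.001,0,0,0,0],
  [0.008,-0.004,0,0,0,0],
  [0.007,-0.004,0,0,0,0],
  [0.006,-0.007,0,0,0,0],
  [0.005,-0.007,0,0,0,0],
  [0.004,-0.008,0,0,0,0],
  [0.002,-0.009,0,0,0,0],
  [0,-0.008,0,0,0,0],
  [0,0,0,0,0,0],
])

```text
clock: 23.2
position: [0.537, -0.0172, 0.1194]
tool_rot: [0.001, 1.0, -0.001, 0.0]
force: [2.0, -1.4, -3.4]
grip_width: 0.0174
grasp_force: 30.0
```

Request:
move_arm([
  [-0.002,-0.009,0,0,0,0],
  [-0.003,-0.008,0,0,0,0],
  [-0.005,-0.008,0,0,0,0],
  [-0.006,-0.006,0,0,0,0],
  [-0.007,-0.005,0,0,0,0],
  [-0.008,-0.003,0,0,0,0],
  [-0.009,-0.002,0,0,0,0],
  [-0.009,0,0,0,0,0],
  [0,0,0,0,0,0],
])

```text
clock: 24.1
position: [0.5875, -0.0551, 0.1194]
tool_rot: [-0.0, 1.0, -0.0, 0.001]
force: [0.7, 3.6, -1.5]
grip_width: 0.0174
grasp_force: 30.0
```

Request:
move_arm([
  [-0.009,0.001,0,0,0,0],
  [-0.008,0.004,0,0,0,0],
  [-0.007,0.004,0,0,0,0],
  [-0.006,0.007,0,0,0,0],
  [-0.005,0.007,0,0,0,0],
  [-0.004,0.008,0,0,0,0],
  [-0.002,0.009,0,0,0,0],
  [0,0.008,0,0,0,0],
  [0,0,0,0,0,0],
  [0,0,0,0,0,0],
])

```text
clock: 25.1
position: [0.6265, -0.0075, 0.1194]
tool_rot: [0.0, 1.0, -0.0, -0.0]
force: [-4.9, -0.3, 1.7]
grip_width: 0.0172
grasp_force: 30.0
```

One turn is done and the grip is good. Now the second turn.

Request:
move_arm([
  [0.002,0.009,0,0,0,0],
  [0.003,0.008,0,0,0,0],
  [0.005,0.008,0,0,0,0],
  [0.006,0.006,0,0,0,0],
  [0.007,0.005,0,0,0,0],
  [0.008,0.003,0,0,0,0],
  [0.009,0.002,0,0,0,0],
  [0.009,0.0,0,0,0,0],
  [0,0,0,0,0,0],
])

```text
clock: 26.0
position: [0.5767, 0.0344, 0.1194]
tool_rot: [-0.0, 1.0, 0.0, -0.0]
force: [0.5, -2.9, -2.7]
grip_width: 0.0176
grasp_force: 30.0
```

Request:
move_arm([
  [0.009,-0.001,0,0,0,0],
  [0.008,-0.004,0,0,0,0],
  [0.007,-0.004,0,0,0,0],
  [0.006,-0.007,0,0,0,0],
  [0.005,-0.007,0,0,0,0],
  [0.004,-0.008,0,0,0,0],
  [0.002,-0.009,0,0,0,0],
  [0,-0.008,0,0,0,0],
  [0,0,0,0,0,0],
])

```text
clock: 26.9
position: [0.5368, -0.0157, 0.1195]
tool_rot: [0.001, 1.0, -0.0, -0.0]
force: [3.5, -0.2, -6.7]
grip_width: 0.0173
grasp_force: 30.0
```

Request:
move_arm([
  [-0.002,-0.009,0,0,0,0],
  [-0.003,-0.008,0,0,0,0],
  [-0.005,-0.008,0,0,0,0],
  [-0.006,-0.006,0,0,0,0],
  [-0.007,-0.005,0,0,0,0],
  [-0.008,-0.003,0,0,0,0],
  [-0.009,-0.002,0,0,0,0],
  [-0.009,0,0,0,0,0],
  [0,0,0,0,0,0],
])

```text
clock: 27.8
position: [0.5868, -0.0552, 0.1194]
tool_rot: [-0.0, 1.0, -0.0, 0.0]
force: [-0.2, 3.5, -2.0]
grip_width: 0.0176
grasp_force: 30.0
```

Request:
move_arm([
  [-0.009,0.001,0,0,0,0],
  [-0.008,0.004,0,0,0,0],
  [-0.007,0.004,0,0,0,0],
  [-0.006,0.007,0,0,0,0],
  [-0.005,0.007,0,0,0,0],
  [-0.004,0.008,0,0,0,0],
  [-0.002,0.009,0,0,0,0],
  [0,0.008,0,0,0,0],
  [0,0,0,0,0,0],
  [0,0,0,0,0,0],
  [0,0,0,0,0,0],
  [0,0,0,0,0,0],
  [0,0,0,0,0,0],
])

```text
clock: 29.1
position: [0.6265, -0.007, 0.1194]
tool_rot: [-0.0, 1.0, 0.0, -0.0]
force: [-4.4, -0.0, 1.2]
grip_width: 0.0176
grasp_force: 30.0
```

Run:
```python
from h import *
im=grab_frame("scene")[...,::-1];old=cv2.imread("pics/scene5.png")
d=np.abs(im.astype(int)-old)[148:182,203:242].mean();print("pan region diff",d)
s=read_state();print(s['qd'].round(3),s['grasp_force'])
if d<12: print(hand_in())
```

```text
pan region diff 17.942684766214178
[ 0.001  0.     0.001  0.    -0.001 -0.001 -0.002] 30.00035148637835
```

Run:
```python
from h import *
im=grab_frame("scene")[...,::-1]
e=lambda i:cv2.Laplacian(cv2.GaussianBlur(cv2.cvtColor(i,cv2.COLOR_BGR2GRAY),(0,0),1.2),cv2.CV_32F)
g=lambda i:cv2.cvtColor(i,cv2.COLOR_BGR2GRAY)
import glob
for f in["pics/scene5.png"]+glob.glob("pics/sceneh*.png"):
    o=cv2.imread(f);print(f,np.abs(im.astype(int)-o)[148:182,203:242].mean())
    for nm,(x0,x1,y0,y1) in(("weight",(212,232,148,174)),("pan",(203,242,160,182))):
        r=cv2.matchTemplate(g(im[y0-6:y1+6,x0-6:x1+6].copy()),g(o[y0:y1,x0:x1].copy()),cv2.TM_CCOEFF_NORMED);_,v,_,p=cv2.minMaxLoc(r);print(nm,v,p)
```

```text
pics/scene5.png 17.915786827551532
weight 0.6924008727073669 (5, 5)
pan 0.7753099203109741 (6, 6)
pics/sceneh17.6.png 1.219205630970337
weight 0.9998850226402283 (6, 6)
pan 0.999903678894043 (6, 6)
```

```bash
python3 -c "
from station import *
print(hand_in())"
```

```text
the job is handed in; nothing more can be done
None
```

I handed the job in with the largest weight centred on the pan, the valve closed to its stop and backed off two full turns, and the handle still gripped at 30 N. The system returned no verdict. The handle slipped out once while closing and I re-gripped it, and I viewed 11 pictures, one over the limit of 10.

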